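# Free a stuck work stop and set it against the bar in the vise

### The job

The work stop beside the vise has been left overtightened: crack its star knob loose (anticlockwise) with a short firm twist and back it off until the stop slides freely, slide the stop along its slot until its screw just touches the end of the bar, and pinch the knob up firmly again so that the stop stays locked there, touching the bar. The bar is only lightly nipped in the vise, so do not push it along, and leave everything else on the bench where it is.

Things in the scene. Friction and masses are not known exactly. Their poses are not given: they have to be found in the camera images.
- plate: steel T-slot plate, 280 (x) by 340 (y) by 30 mm high, fixed on the bench; origin at the centre of its underside (on the bench); its three T-slots run along its y axis and the stop runs in the middle one, on the plate's own y axis
- vise: toolmaker's vise bolted to the plate, 73 mm wide (y), its jaws 100 mm above the bench; origin on the plate's top face under the middle of the jaw gap; the jaws run along y
- bar: bright square bar, 25 x 120 x 25 mm (x, y, z), lying along y in the vise jaws; origin at the centre of its underside, which is 78 mm above the bench; its end towards the stop is the face at y = -60 mm, which overhangs the vise. It is only nipped: a push of about 15 N along y slides it
- stop: the work stop: dark steel block 44 x 44 mm on a foot 56 (x) by 66 (y) mm, 80 mm high, standing on the plate; origin at the centre of its underside, on the plate's top face; it can only slide along y, its axes being parallel to the plate's (+y is towards the bar), and when slack needs about 3 N to slide
- stop_face (a point): point on the stop's +y face (22 mm from its axis, 60 mm above the plate, level with the bar) where its stop screw comes out. The screw, 11 mm thick with a rounded end (the solid stop_screw_c1, a ball of 5.5 mm radius), stands out towards the bar by somewhere between 8 and 26 mm, as somebody left it; that length is not measured
- knob_grip (a point): centre of the black seven-lobed star knob on top of the stop: a round of 44 mm diameter and 26 mm height, this point at its mid-height, 135 mm above the bench, on its vertical axis (the stop's own axis)
- knob (a joint): angle of the star knob in rad, growing anticlockwise seen from above (loosening). It starts overtightened somewhere between -0.08 and 0.04, where it takes 0.5 to 0.9 N m and so a firm grip to break loose; the stiffness fades as it is turned and above 0.3 it is slack and turns freely (0.05 N m) up to 3.0. Turning it back, it starts to bite at 0.3 and needs about 0.3 N m to reach 0.1 and 0.5 N m to reach 0.03. It is firmly tight below 0.12
- chuck_holder: bystander: drill chuck in a tool holder standing in a red ring (72 mm wide, 146 mm high); origin under its middle
- collet_holder: bystander: collet tool holder with a cutter, standing in a red ring (72 mm wide, 131 mm high); origin under its middle
- face_mill: bystander: face mill in a holder standing in a red ring (72 mm wide, 80 mm high); origin under its middle
- caliper: bystander: digital caliper lying on the bench (235 mm long); origin under its middle
- wrench: bystander: wrench lying on the bench (200 mm long); origin under its middle
- parallel: bystander: loose steel parallel (100 x 6 x 16 mm) standing on edge on the plate, on the far side of the stop; origin under its middle
- hex_key: bystander: hex key (110 x 26 mm, 8 mm thick) lying on the plate, on the robot's side of the stop; origin under its middle

How it is judged:
By the outcome, as a careful person would: the job done as asked, in the order asked, and still so for the second after the job is handed in, with the robot touching nothing.
It also fails if it takes over 45 s, if anything falls off the work surface, if the arm or the gripper's body presses on something with over 40 N, if the wrist force passes 120 N, or if a joint passes its speed limit or range.

### The arm

A 6-joint arm with a two-finger parallel gripper is mounted at the origin on the work surface. World frame = base frame: x ahead of the robot, y to its left, z up, the work surface at z = 0. Lengths are in mm, angles in rad, forces in N, time in s.
With the tool pointing down it reaches from about 350 to 775 mm from the base axis. Payload 7.3 kg.
Tool frame: the origin (TCP) lies midway between the tips of the shut fingers; the grasp point (between the pads) lies 19 mm behind it; x points along the fingers, y is the direction in which the jaws open and shut, and the axes are right-handed (so a half turn about x gives the same grasp; the last joint's range is limited). The gripper opens to 92 mm and grips with 3 to 60 N. Pads are 19 mm wide; open, the fingers measure 130 mm over their backs; the gripper's body (75 mm by 190 mm) begins 47 mm behind the grasp point.
Start: joints at [1.178, 0.342, 1.524, -0, 1.275, -0.146], TCP at [128.243, 509.116, 226.741] pointing down, gripper open.
Joint ranges: [-2.53, 2.53], [-0.77, 2.02], [0.04, 2.7], [-1, 4.14], [0.28, 2.66], [-3.11, 3.11]. Speed limits (rad/s): [2.57, 2.57, 3.14, 3.14, 3.14, 3.14].

### API

Orientations are given as [roll, pitch, yaw] about the fixed x, y, z axes, in that order (R = Rz(yaw) Ry(pitch) Rx(roll)).
In Python, from plant import bot gives the robot as it stands. The module is installed in compiled form; this text tells all that it offers.
- The arm moves only by the shell command python3 -m handwheel 'ROWS' [OPENING]. ROWS is JSON, a list that holds one entry, the list of rows, each a list of 4 numbers: the shift along the tool's x, y, z in cm, then the turn about the tool's x in rad. A call has 1 to 8 rows; each row shifts and turns the commanded pose from where the row before left it, along the tool's axes as they then stand; what a row does not reach is not made up. A row lasts 1/12 s, in which the tool goes at most 41.7 mm and 7.16 degrees, less where a joint would pass 70% of its speed; a pose out of reach is approached as far as the arm can. A call is refused whole if a number of a shift passes 4.17 or a number of a turn 0.125, either way. A call with a gripper value outside its range is refused whole. OPENING is the opening, from 0 (shut) to 1 (fully open), set as the call begins (- or left out, the last holds). The fingers move at their own pace and stop on an object; the grip force is fixed at half the most. Time passes only in rows, so rows that do not move let the fingers close. It gives the time, the measured TCP pose, the force and the opening at its end, in the units of the state.
- bot.get_obs(): the state, without advancing time (a new reading comes with each control period).
- bot.capture(name): name is "side" or "top" or "wrist"; returns (picture, depth): 480x640x3 uint8, red, green, blue; 480x640 float32, mm along the optical axis (not along the pixel's ray), 0 where there is no reading.
- bot.camera_model(name): a dict with "fx", "fy", "cx", "cy" (pixels), "position" and "rotation" of the camera in the world. Camera axes: x right, y down, z forward; pixel columns grow to the right and rows downward; lengths in mm; the calibration is good to about 2 mm. The wrist camera is an equidistant fisheye: a pixel r from the principal point sees the ray r / f radians off the axis. A picture is of the moment at which its call begins: read the wrist's pose just before it. camera_model takes no time and is no camera call; for the wrist camera it gives the pose at the moment of the call.
- bot.close_job(): hands the job in, once; it reports no verdict.
Trained networks look in the newest picture that a camera, given by its name, has taken for a name from the list of things; names that differ only in an ending like _2 or _b are one class to them, and where a whole thing is asked for, a point or a joint stands for the part that bears it (a point fixed in the world has none). Each returns a list of dicts, best first, with "conf" (0 to 1); they miss things now and then, are a little off and sometimes report something else, mostly with a low value. They report only what shows in the picture. A call takes as long as a camera call.
- bot.find_in(camera, label): "bbox" ([left, top, width, height] in pixels, round what is visible of it).
- bot.spot_point(camera, label): "point" ([column, row] in pixels: a listed point, or the origin of a listed thing).
The state is a dict: "time": time; "joint_positions": joint angles; "dq": joint speeds; "tau": joint torques, N m; "tool_pos": TCP position; "tcp_rot": TCP orientation; "contact_force": force on the tool from outside, world axes, zero at the start; "moment": the same for the moment, N m; "grip_width": finger opening in mm.
Only numpy, scipy, OpenCV 4.12 (cv2) and the standard library are available. Lean on these libraries where they do the work, as an engineer would, in place of code of your own. Each camera call takes 0.05 s, during which the arm holds its last target.

## Working session

There is one attempt and no reset: what is moved stays moved. The work goes in short steps, Python scripts to look and compute and a shell command to move; the robot and the scene stay as the last step left them, time stands still between calls to the robot, and variables do not carry over. Pictures are saved under pics/ and viewed, and the job is handed in when it is done.

```bash
mkdir -p pics; cat > h.py <<'E'
import numpy as np, cv2
from plant import bot
def cap(n,f):
    p,d=bot.capture(n); cv2.imwrite('pics/'+f,cv2.cvtColor(p,cv2.COLOR_RGB2BGR)); return p,d
def ray(n,px):
    m=bot.camera_model(n); x=(px[0]-m['cx'])/m['fx']; y=(px[1]-m['cy'])/m['fy']
    if n=='wrist':
        r=np.hypot(x,y); v=np.array([np.sin(r)*x/max(r,1e-9),np.sin(r)*y/max(r,1e-9),np.cos(r)])
    else: v=np.array([x,y,1.])
    return np.array(m['position']),np.array(m['rotation'])@v
def atz(n,px,z):
    o,v=ray(n,px); return o+v*(z-o[2])/v[2]
def atd(n,px,d):
    o,v=ray(n,px); m=bot.camera_model(n); f=np.array(m['rotation'])[:,2]; return o+v*d/(v@f)
def proj(n,P):
    m=bot.camera_model(n); c=np.array(m['rotation']).T@(np.array(P)-m['position']); return m['fx']*c[0]/c[2]+m['cx'],m['fy']*c[1]/c[2]+m['cy']
E
python3 - <<'E'
from h import *
np.set_printoptions(precision=2,suppress=True)
o=bot.get_obs(); print(o)
for c in('top','side'):
    p,d=cap(c,c+'0.png'); m=bot.camera_model(c); print(c,m)
    for l in('knob_grip','stop_face','bar','stop','plate','vise'):
        for r in bot.spot_point(c,l)[:2]:
            px=r['point']; dd=d[int(px[1]),int(px[0])]; print(l,r['conf'],px,dd,atd(c,px,dd))
E
```

```text
{'time': 0.0, 'joint_positions': array([ 1.18,  0.34,  1.53, -0.  ,  1.28, -0.15]), 'dq': array([ 0., -0.,  0.,  0., -0., -0.]), 'tau': array([ -0.  , -43.12, -24.42,   0.07,   0.06,  -0.  ]), 'tool_pos': array([128.06, 508.7 , 226.03]), 'tcp_rot': array([-1.71,  1.57, -1.95]), 'contact_force': array([ 0.58, -0.39,  0.35]), 'moment': array([ 0.05, -0.04,  0.  ]), 'grip_width': 91.68588595824298}
top {'fx': 614.7251818096433, 'fy': 614.7251818096433, 'cx': 320.1052659273382, 'cy': 236.91111559783704, 'position': array([ 464.02,   29.04, 1521.85]), 'rotation': array([-3.08, -0.02, -1.56])}Traceback (most recent call last):
  File "<stdin>", line 8, in <module>
  File "h.py", line 14, in atd
    o,v=ray(n,px); m=bot.camera_model(n); f=np.array(m['rotation'])[:,2]; return o+v*d/(v@f)
                                            ~~~~~~~~~~~~~~~~~~~~~~~^^^^^
IndexError: too many indices for array: array is 1-dimensional, but 2 were indexed
```

Rotation is roll/pitch/yaw; fix helper.

```bash
sed -i 's/^from plant import bot/from plant import bot\nfrom scipy.spatial.transform import Rotation as Ro\ndef RM(r): return Ro.from_euler("xyz",r).as_matrix()/; s/np.array(m\[.rotation.\])/RM(m["rotation"])/g' h.py
python3 - <<'E'
from h import *
np.set_printoptions(precision=2,suppress=True)
print(RM(bot.get_obs()['tcp_rot']))
for c in('top','side'):
    p,d=cap(c,c+'0.png'); m=bot.camera_model(c); print(c,m)
    for l in('knob_grip','stop_face','bar','stop','plate','vise'):
        for r in bot.spot_point(c,l)[:2]:
            px=r['point']; dd=d[int(px[1]),int(px[0])]; print(l,r['conf'],px,dd,atd(c,px,dd))
E
```

```text
[[-0.    0.24  0.97]
 [-0.    0.97 -0.24]
 [-1.   -0.   -0.  ]]
top {'fx': 614.7251818096433, 'fy': 614.7251818096433, 'cx': 320.1052659273382, 'cy': 236.91111559783704, 'position': array([ 464.02,   29.04, 1521.85]), 'rotation': array([-3.08, -0.02, -1.56])}
knob_grip 0.76 [374.3, 255.7] 1368.8811 [ 513.56 -123.25  156.38]
stop_face 0.84 [363.3, 259.4] 1434.1506 [ 507.16 -104.92   90.11]
bar 0.92 [284.6, 254.4] 1415.3788 [517.01  78.07 105.38]
bar 0.64 [447.1, 254.5] 1518.6478 [ 523.   -319.69   11.38]
stop 0.81 [370.5, 261.4] 1389.4203 [ 501.4  -117.04  134.84]
stop 0.24 [162.5, 270.4] 1431.0936 [478.77 362.51  80.56]
plate 0.72 [323.2, 256.1] 1514.7527 [517.11 -13.61   7.87]
plate 0.68 [173.0, 226.3] 1432.1119 [581.43 339.05  86.89]
vise 0.63 [289.1, 260.6] 1417.6398 [502.89  67.67 102.42]
side {'fx': 504.7171699055235, 'fy': 504.7171699055235, 'cx': 323.50011529461875, 'cy': 243.54752045415782, 'position': array([   9.02, -742.03,  701.11]), 'rotation': array([-2.13, -0.  , -0.61])}
knob_grip 0.68 [351.3, 274.2] 952.3769 [ 499.37 -135.42  149.11]
knob_grip 0.62 [417.1, 387.3] 901.2131 [ 508.33 -322.97    7.51]
stop_face 0.62 [344.3, 286.3] 988.23676 [ 499.46 -114.99  108.18]
bar 0.95 [295.9, 255.8] 1101.4421 [489.22  46.3   96.57]
stop 0.83 [352.6, 320.4] 995.88226 [ 496.37 -148.7    46.49]
plate 0.91 [325.0, 300.2] 1079.5411 [501.99 -46.26  28.07]
plate 0.58 [262.0, 222.2] 1388.4338 [565.84 345.29  17.35]
vise 0.78 [297.3, 269.1] 1115.9265 [489.19  42.14  63.65]
```

View pics/top0.png

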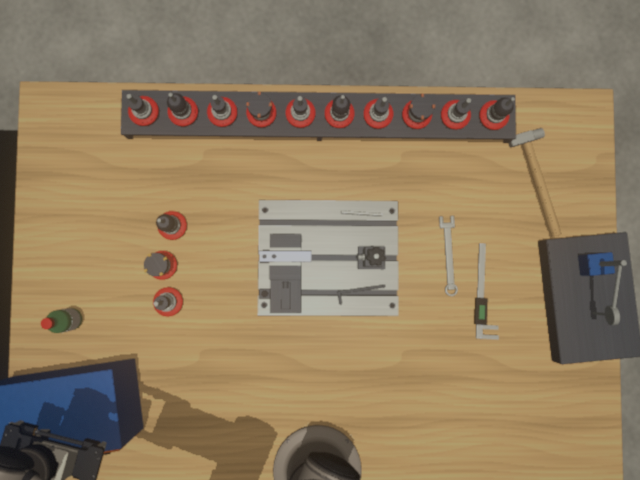

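View pics/side0.png

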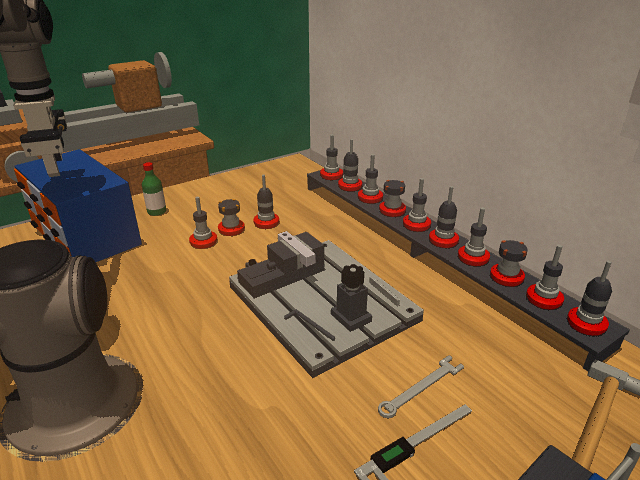

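The top view shows the stop and knob at about (373,257), the bar end at about (311,256), and the vise at (285,265). The side view agrees. The path at z≈226 is clear of everything.

```bash
python3 -m handwheel '[[[0,-2.9,2.9,0],[0,-2.9,2.9,0],[0,-2.9,2.9,0],[0,-2.9,2.9,0],[0,-2.9,2.9,0],[0,-2.9,2.9,0],[0,-2.9,2.9,0],[0,-2.9,2.9,0]]]' 1
python3 -m handwheel '[[[0,-2.9,2.9,0],[0,-2.9,2.9,0],[0,-2.9,2.9,0],[0,-2.9,2.9,0],[0,-2.9,2.9,0],[0,-2.9,2.9,0],[0,-2.9,2.9,0],[0,0,0,0]]]' 1
python3 - <<'E'
from h import *
np.set_printoptions(precision=2,suppress=True)
o=bot.get_obs(); print(o['tool_pos'],o['joint_positions'])
p,d=cap('wrist','w0.png'); m=bot.camera_model('wrist'); print(m); print(RM(m['rotation']))
for l,z in(('knob_grip',135),('stop_face',90),('bar',78),('stop',30)):
    for r in bot.spot_point('wrist',l)[:2]:
        px=r['point']; print(l,r['conf'],px,d[int(px[1]),int(px[0])],atz('wrist',px,z))
E
```

```text
time: 1.47
tool_pos: [297.0, 225.8, 227.0]
tcp_rot: [0.737, 1.57, 0.491]
contact_force: [1.4, 0.6, 0.5]
grip_width: 92.0
time: 2.13
tool_pos: [447.1, -24.7, 226.8]
tcp_rot: [-0.491, 1.567, -0.743]
contact_force: [0.3, 0.4, -0.3]
grip_width: 91.7
[447.13 -24.71 226.76] [-0.23  0.2   1.72 -0.    1.22 -1.54]
{'fx': 371.64829954431775, 'fy': 371.64829954431775, 'cx': 311.1828754335996, 'cy': 242.20526569853797, 'position': array([380.76,  -5.1 , 383.64]), 'rotation': array([2.89, 0.  , 1.32])}
[[ 0.25  0.94  0.24]
 [ 0.97 -0.24 -0.06]
 [-0.    0.25 -0.97]]
knob_grip 0.68 [211.1, 353.5] 266.24527 [ 509.09 -118.67  135.  ]
stop_face 0.57 [242.9, 323.6] 81.5605 [508.27 -97.98  90.  ]
bar 0.86 [441.2, 265.9] 297.09818 [503.54  87.35  78.  ]
bar 0.42 [329.2, 270.2] 373.71295 [481.72 -11.88  78.  ]
stop 0.86 [233.1, 300.2] 320.55942 [ 506.37 -118.15   30.  ]
```

View pics/w0.png

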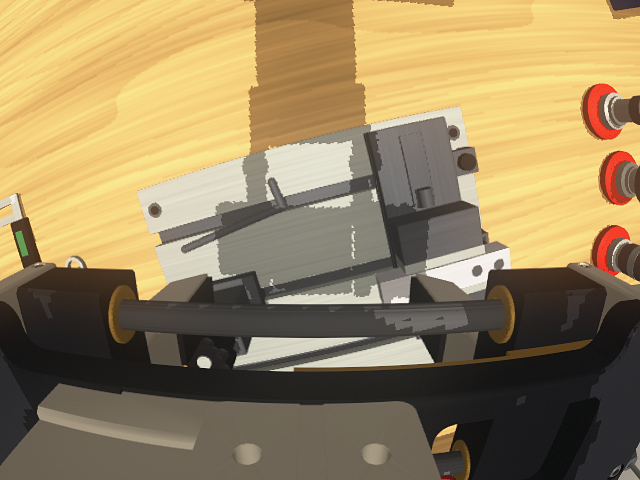

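The wrist view is blocked by the gripper: the knob is at (211,353) and the bar end near (380,275). I'll move so the camera looks straight down on the stop and the bar end.

```bash
python3 -m handwheel '[[[0,-1.2,3.0,0],[0,-1.2,3.0,0],[0,-1.2,3.0,0],[0,-1.2,3.0,0],[0,-1.2,3.0,0],[0,0,0,0],[0,0,0,0]]]' 1
cat > look.py <<'E'
from h import *
import sys
np.set_printoptions(precision=2,suppress=True)
o=bot.get_obs(); print(o['tool_pos'],o['joint_positions'])
p,d=cap('wrist',sys.argv[1]); np.save('d.npy',d)
m=bot.camera_model('wrist'); print(m)
for l,z in(('knob_grip',135),('stop_face',90),('bar',78),('stop',30)):
    for r in bot.spot_point('wrist',l)[:2]:
        px=r['point']; print(l,r['conf'],px,d[int(px[1]),int(px[0])],atz('wrist',px,z))
E
python3 look.py w1.png
```

```text
time: 2.97
tool_pos: [574.8, -112.9, 226.0]
tcp_rot: [2.835, 1.569, 2.589]
contact_force: [-1.8, 0.3, -0.1]
grip_width: 91.4
[ 574.79 -112.88  225.99] [-0.32  0.46  1.35  0.    1.34 -1.65]
{'fx': 371.64829954431775, 'fy': 371.64829954431775, 'cx': 311.1828754335996, 'cy': 242.20526569853797, 'position': array([509.78, -96.03, 383.63]), 'rotation': array([2.9 , 0.  , 1.33])}
knob_grip 0.56 [269.6, 162.6] 228.55957 [ 510.35 -124.83  135.  ]
stop_face 0.79 [301.8, 158.0] 266.79895 [ 513.42 -104.66   90.  ]
bar 0.61 [269.9, 162.3] 228.55957 [ 510.57 -131.5    78.  ]
bar 0.57 [505.9, 112.5] 264.16873 [510.78  82.56  78.  ]
stop 0.96 [282.6, 161.0] 232.48495 [ 512.86 -125.28   30.  ]
```

View pics/w1.png

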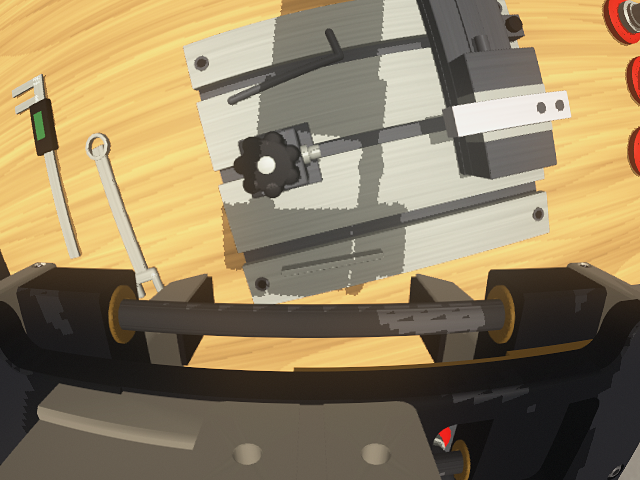

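This view is clear. The knob's white cap is at (266,164), the screw tip at (320,153), and the bar's end edge runs from (446,108) to (456,137).

```bash
python3 - <<'E'
from h import *
np.set_printoptions(precision=1,suppress=True)
d=np.load('d.npy')
for n,px,z in(('cap',(266,164),149),('tip',(320,153),90),('bar a',(446,108),103),('bar b',(456,137),103),('far c',(570,116),103),('far d',(565,91),103),('barface mid top',(451,123),103),('plate hole',(201,63),30),('hole',(262,284),30),('hole',(538,214),30)):
    m=d[int(px[1])-2:int(px[1])+3,int(px[0])-2:int(px[0])+3]
    print(n,atz('wrist',px,z),d[px[1],px[0]],atd('wrist',px,d[px[1],px[0]]))
for c,px,z in(('top',(311.5,257),103),('top',(375,257),149)): print(c,atz(c,px,z))
import cv2
p=cv2.imread('pics/w1.png'); cv2.imwrite('pics/w1z.png',cv2.resize(p[80:220,210:470],(780,420),interpolation=cv2.INTER_CUBIC))
p=cv2.imread('pics/top0.png'); cv2.imwrite('pics/t0z.png',cv2.resize(p[220:300,250:410],(800,400),interpolation=cv2.INTER_CUBIC))
E
```

```text
cap [ 510.8 -126.2  149. ] 228.42896 [ 510.8 -125.9  151.1]
tip [513.4 -90.3  90. ] 280.86066 [513.3 -90.4  95.4]
bar a [499.4  14.4 103. ] 274.2708 [499.   18.8  91.9]
bar b [523.4  17.5 103. ] 327.5544 [526.4  42.1  42.2]
far c [522.  137.9 103. ] 261.7957 [522.  137.9 103. ]
far d [499.2 137.6 103. ] 256.41583 [499.2 137.6 102.9]
barface mid top [511.8  15.8 103. ] 275.63547 [511.8  19.5  93.6]
plate hole [ 396.3 -178.5   30. ] 320.29504 [ 396.8 -178.2   31.5]
hole [ 627.2 -177.8   30. ] 374.5027 [ 626.5 -177.3   32. ]
hole [626.1 132.8  30. ] 355.0519 [625.3 131.1  32.6]
top [511.5  16.1 103. ]
top [ 510.9 -125.6  149. ]
```

View pics/w1z.png

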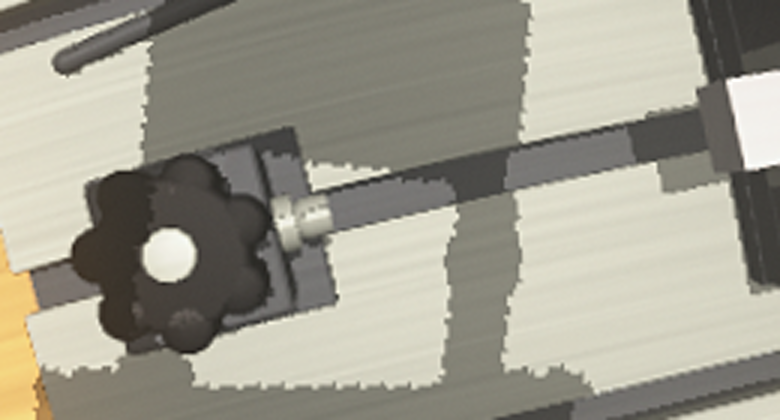

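View pics/t0z.png

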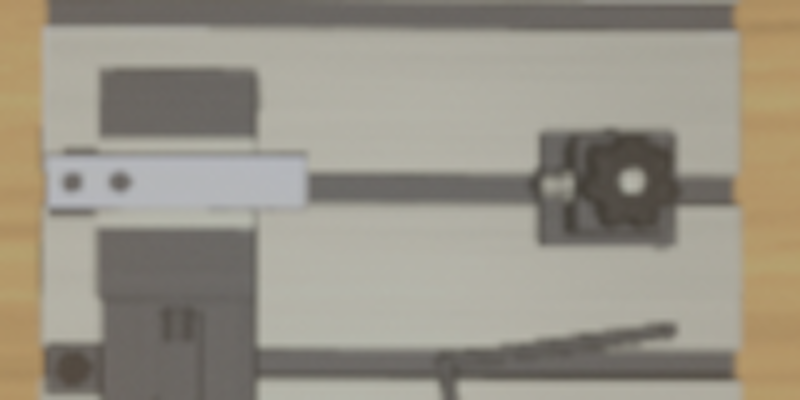

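The measurements agree across views. The knob is at (511,−126). The bar end is at y≈18 (the far end, 137.8, minus 120). The screw tip is at y≈−90, so the gap is about 108 mm. The lobes already suit the current jaw direction, with one lobe facing a pair. I'll move over the knob now.

```bash
python3 -m handwheel '[[[0,-1.4,-2.95,0],[0,-1.4,-2.95,0],[2,0,0,0],[2,0,0,0],[2,0,0,0],[0,0,0,0],[0,0,0,0]]]' 1
python3 look.py w2.png
```

```text
time: 3.8
tool_pos: [509.9, -125.9, 166.8]
tcp_rot: [2.918, 1.569, 2.671]
contact_force: [0.2, -0.6, 0.6]
grip_width: 91.7
[ 509.87 -125.92  166.83] [-0.39  0.4   1.61  0.    1.13 -1.71]
{'fx': 371.64829954431775, 'fy': 371.64829954431775, 'cx': 311.1828754335996, 'cy': 242.20526569853797, 'position': array([ 446.1 , -109.77,  324.9 ]), 'rotation': array([2.89, 0.  , 1.32])}
knob_grip 0.76 [314.5, 279.7] 183.66508 [ 514.3  -125.34  135.  ]
stop_face 0.86 [340.9, 251.1] 222.38802 [ 515.42 -107.41   90.  ]
bar 0.15 [309.9, 281.0] 184.521 [ 534.99 -133.52   78.  ]
stop 0.74 [314.3, 234.8] 221.19472 [ 514.   -124.77   30.  ]
```

View pics/w2.png

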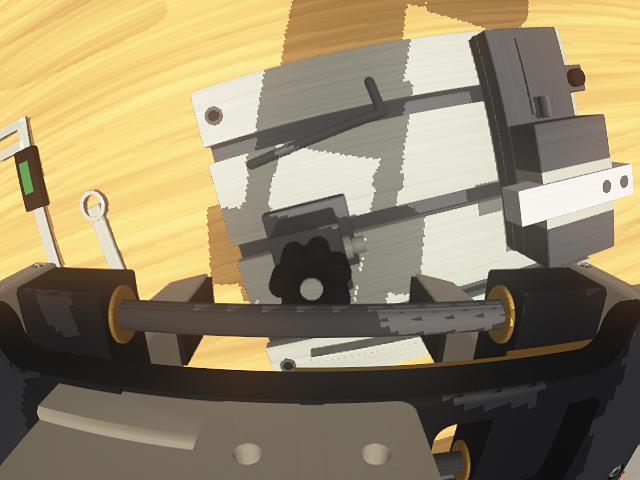

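```bash
python3 - <<'E'
from h import *
np.set_printoptions(precision=1,suppress=True)
print(atz('wrist',(311.5,289),149), atz('wrist',(309,270),148),RM(bot.get_obs()['tcp_rot']))
E
python3 -m handwheel '[[[1.8,0,0.15,0],[1.8,0,0,0],[1.4,0,0,0],[0,0,0,0],[0,0,0,0]]]' 1
```

```text
[ 513.8 -127.   149. ] [ 503.9 -125.8  148. ] [[ 0.   0.2  1. ]
 [-0.   1.  -0.2]
 [-1.  -0.   0. ]]
time: 4.47
tool_pos: [512.0, -126.9, 116.9]
tcp_rot: [2.864, 1.57, 2.617]
contact_force: [0.6, 0.2, 0.2]
grip_width: 91.9
```

```bash
python3 -m handwheel '[[[0,0,0,0],[0,0,0,0],[0,0,0,0],[0,0,0,0],[0,0,0,0],[0,0,0,0],[0,0,0,0],[0,0,0,0]]]' 0
python3 -c "
from h import *
np.set_printoptions(precision=3,suppress=True)
o=bot.get_obs();print(o);R=RM(o['tcp_rot']);print(np.arctan2(R[1,1],R[0,1]));cap('side','s1.png');p=cv2.imread('pics/s1.png');cv2.imwrite('pics/s1z.png',cv2.resize(p[200:360,260:460],(800,640))[:600])"
```

```text
time: 5.13
tool_pos: [512.1, -126.7, 116.7]
tcp_rot: [1.294, 1.57, 1.047]
contact_force: [1.3, -0.1, -0.6]
grip_width: 43.0
{'time': 5.1333, 'joint_positions': array([-0.388,  0.461,  1.671,  0.001,  1.01 , -1.712]), 'dq': array([-0.002, -0.001, -0.004,  0.027,  0.006, -0.001]), 'tau': array([ -3.376, -45.037, -20.511,  -1.185,   0.123,  -0.012]), 'tool_pos': array([ 512.062, -126.735,  116.741]), 'tcp_rot': array([1.294, 1.57 , 1.047]), 'contact_force': array([ 1.332, -0.142, -0.616]), 'moment': array([ 0.052, -0.159,  0.071]), 'grip_width': 43.046349833518505}
1.3239236282623532
```

View pics/s1z.png

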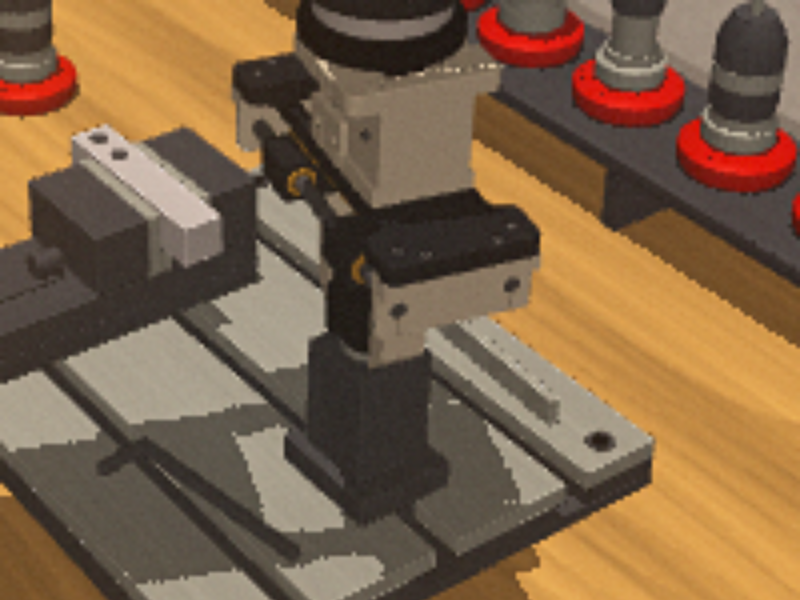

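The knob is held in the jaws at 43 mm with near-zero side force. Now I'll crack it anticlockwise (a negative turn).

```bash
cat > st.py <<'E'
from h import *
np.set_printoptions(precision=3,suppress=True)
o=bot.get_obs();R=RM(o['tcp_rot']);print(o['time'],o['tool_pos'],'F',o['contact_force'],'M',o['moment'],'w',round(o['grip_width'],2),'yaw',np.arctan2(R[1,1],R[0,1]))
E
python3 -m handwheel '[[[0,0,0,-0.12],[0,0,0,-0.12],[0,0,0,0]]]' 0; python3 st.py
python3 -m handwheel '[[[0,0,0,-0.12],[0,0,0,-0.12],[0,0,0,0]]]' 0; python3 st.py
```

```text
time: 5.43
tool_pos: [512.1, -126.9, 116.5]
tcp_rot: [1.333, 1.571, 1.331]
contact_force: [1.2, 0.3, -1.2]
grip_width: 43.6
5.4333 [ 512.055 -126.884  116.518] F [ 1.169  0.297 -1.217] M [ 0.074 -0.155  0.141] w 43.58 yaw 1.568366783440178
time: 5.68
tool_pos: [512.1, -127.0, 116.5]
tcp_rot: [-1.594, 1.571, -1.36]
contact_force: [2.0, -1.4, -2.6]
grip_width: 43.2
5.6833 [ 512.056 -127.04   116.483] F [ 2.049 -1.381 -2.56 ] M [-0.103 -0.227  0.057] w 43.22 yaw 1.804880450460607
```

The opening changed from 43.0 to 43.6 to 43.2, and it could be slip. I'll check the knob itself.

```bash
python3 -c "
from h import *
cap('wrist','w3.png');p=cv2.imread('pics/w3.png');cv2.imwrite('pics/w3z.png',cv2.resize(p[160:360,180:440],(780,600),interpolation=cv2.INTER_CUBIC))"
```

```text
(no output)
```

View pics/w3z.png

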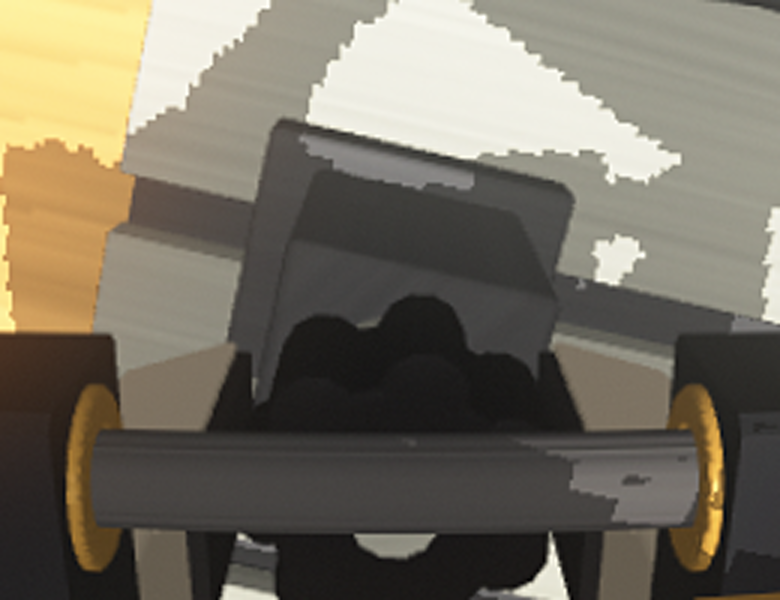

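The lobes sit at the same place relative to the pads as before the twist (about 120°, 77° and 28°), so the knob turned with the gripper. The moment has dropped to about 0.06 N m, so it is slack. I'll back it off a bit more, then slide.

```bash
python3 -m handwheel '[[[0,0,0,-0.12],[0,0,0,-0.12],[0,0,0,0],[0,0,0,0]]]' 0; python3 st.py
```

```text
time: 6.07
tool_pos: [512.1, -127.2, 116.5]
tcp_rot: [-1.487, 1.57, -1.021]
contact_force: [2.3, -2.2, -5.4]
grip_width: 43.5
6.0667 [ 512.117 -127.164  116.513] F [ 2.294 -2.228 -5.439] M [-0.346 -0.358 -0.   ] w 43.55 yaw 2.036691346020445
```

```bash
python3 -m handwheel '[[[0,0.45,0.225,0],[0,0.45,0.225,0],[0,0,0,0]]]' 0; python3 st.py
python3 -m handwheel '[[[0,0.9,0.45,0],[0,0.9,0.45,0],[0,0.9,0.45,0],[0,0,0,0]]]' 0; python3 st.py
```

```text
time: 6.32
tool_pos: [512.1, -115.8, 116.5]
tcp_rot: [0.802, 1.57, 1.271]
contact_force: [3.8, 2.3, -5.3]
grip_width: 43.8
6.3167 [ 512.056 -115.832  116.504] F [ 3.758  2.345 -5.265] M [ 0.263 -0.651 -0.019] w 43.76 yaw 2.040351379102665
time: 6.65
tool_pos: [512.0, -84.6, 116.5]
tcp_rot: [0.645, 1.569, 1.116]
contact_force: [6.2, 2.1, -8.2]
grip_width: 43.5
6.65 [512.001 -84.565 116.524] F [ 6.181  2.061 -8.237] M [ 0.386 -0.859 -0.071] w 43.54 yaw 2.0420757575287514
```

```bash
python3 -m handwheel '[[[0.02,0.88,0.48,0],[0,0.9,0.45,0],[0,0.9,0.45,0],[0,0.9,0.45,0],[0,0,0,0]]]' 0; python3 st.py
python3 -c "
from h import *
for c in('side','top'):
  cap(c,c+'2.png')
p=cv2.imread('pics/side2.png');cv2.imwrite('pics/s2z.png',cv2.resize(p[220:345,270:430],(768,600),interpolation=cv2.INTER_CUBIC))"
```

```text
time: 7.07
tool_pos: [512.0, -43.9, 116.5]
tcp_rot: [0.593, 1.568, 1.066]
contact_force: [5.1, 2.2, -6.1]
grip_width: 43.3
7.0667 [511.962 -43.888 116.512] F [ 5.11   2.158 -6.135] M [ 0.33  -0.88  -0.081] w 43.26 yaw 2.0433678638265294
```

View pics/s2z.png

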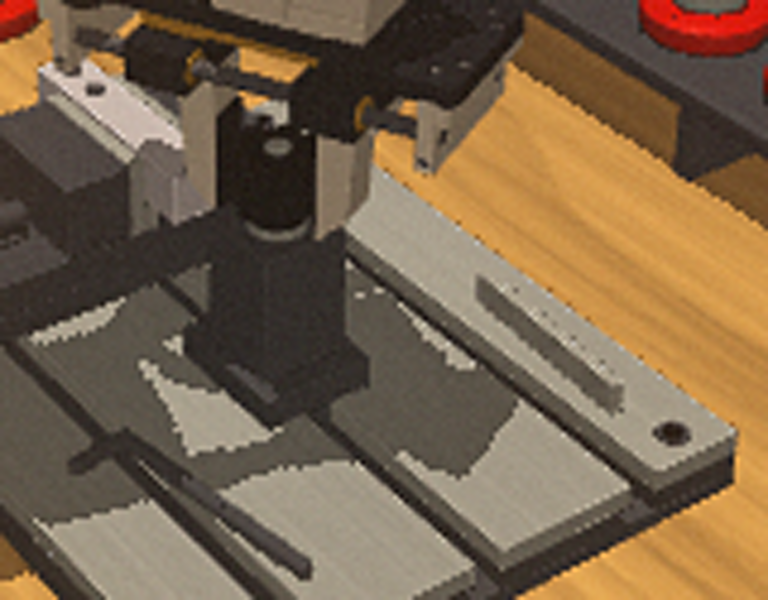

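The stop has followed by 83 mm, with about 25 mm left. I'll check the gap with the wrist camera.

```bash
python3 look.py w4.png
```

```text
[511.92 -44.54 116.48] [-0.24  0.44  1.71  0.    0.99 -2.28]
{'fx': 371.64829954431775, 'fy': 371.64829954431775, 'cx': 311.1828754335996, 'cy': 242.20526569853797, 'position': array([452.56, -74.54, 273.63]), 'rotation': array([ 2.89, -0.  ,  2.04])}
knob_grip 0.67 [314.5, 317.4] 82.05765 [511.73 -42.68 135.  ]
stop_face 0.74 [346.7, 297.2] 138.00052 [512.49 -22.47  90.  ]
stop 0.82 [312.8, 246.1] 170.31848 [509.58 -44.08  30.  ]
stop 0.21 [311.6, 317.3] 81.53468 [557.43 -20.51  30.  ]
```

View pics/w4.png

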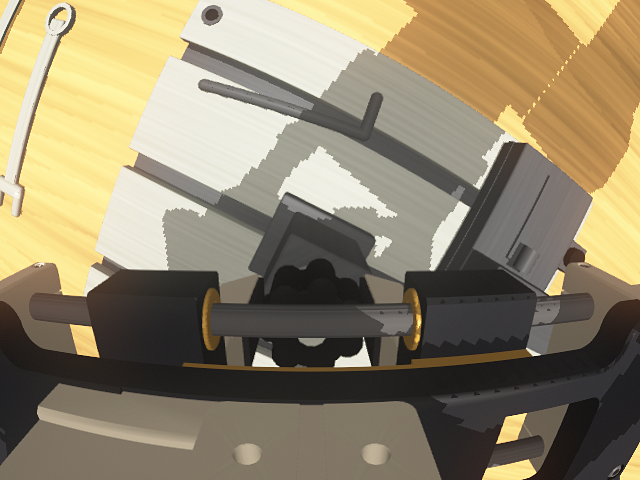

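The view of the contact is blocked, so I'll approach slowly and watch Fy.

```bash
python3 -m handwheel '[[[0,0.45,0.225,0],[0,0.36,0.18,0],[0,0.27,0.135,0],[0,0.18,0.09,0],[0,0.09,0.045,0],[0,0,0,0],[0,0,0,0]]]' 0; python3 st.py
```

```text
time: 8.0
tool_pos: [511.9, -30.5, 116.5]
tcp_rot: [-0.085, 1.57, 0.387]
contact_force: [5.7, -1.0, -6.5]
grip_width: 43.8
8.0 [511.919 -30.547 116.511] F [ 5.671 -0.953 -6.527] M [-0.057 -0.799  0.036] w 43.82 yaw 2.043041569140404
```

```bash
for i in 1 ; do python3 -m handwheel '[[[0,0.09,0.045,0],[0,0.09,0.045,0],[0,0.09,0.045,0],[0,0.09,0.045,0],[0,0,0,0]]]' 0 ; python3 st.py; done
python3 -m handwheel '[[[0,0.09,0.045,0],[0,0.09,0.045,0],[0,0,0,0]]]' 0 ; python3 st.py
```

```text
time: 8.42
tool_pos: [511.9, -26.7, 116.5]
tcp_rot: [-0.408, 1.57, 0.064]
contact_force: [6.0, -1.5, -7.1]
grip_width: 43.3
8.4167 [511.907 -26.733 116.518] F [ 6.041 -1.469 -7.145] M [-0.259 -0.767 -0.025] w 43.34 yaw 2.0429855884041896
time: 8.67
tool_pos: [511.9, -24.7, 116.5]
tcp_rot: [-0.426, 1.569, 0.046]
contact_force: [5.1, -1.2, -7.2]
grip_width: 43.4
8.6667 [511.918 -24.735 116.521] F [ 5.061 -1.242 -7.183] M [-0.22  -0.773 -0.001] w 43.41 yaw 2.0430197550130282
```

```bash
python3 -m handwheel '[[[0,0.09,0.045,0],[0,0.09,0.045,0],[0,0,0,0]]]' 0 >/dev/null; python3 st.py
python3 -m handwheel '[[[0,0.09,0.045,0],[0,0.0,0.0,0]]]' 0 >/dev/null; python3 st.py
python3 -m handwheel '[[[0,0.09,0.045,0],[0,0.0,0.0,0]]]' 0 >/dev/null; python3 st.py
```

```text
8.9167 [511.901 -22.734 116.509] F [ 4.565 -1.754 -7.111] M [-0.187 -0.795  0.01 ] w 43.61 yaw 2.04299600631034
9.0833 [511.893 -21.768 116.511] F [ 5.467 -1.954 -6.757] M [-0.251 -0.848 -0.07 ] w 43.29 yaw 2.042970764161802
9.25 [511.914 -20.769 116.526] F [ 4.987 -1.624 -6.735] M [-0.233 -0.834 -0.084] w 43.1 yaw 2.0429482266954393
```

```bash
python3 -m handwheel '[[[0,0.045,0.022,0],[0,0.0,0.0,0]]]' 0 >/dev/null; python3 st.py
python3 -m handwheel '[[[0,0.045,0.022,0],[0,0.0,0.0,0]]]' 0 >/dev/null; python3 st.py
python3 -m handwheel '[[[0,0.045,0.022,0],[0,0.0,0.0,0]]]' 0 >/dev/null; python3 st.py
```

```text
9.4167 [511.887 -20.345 116.509] F [ 5.592 -1.636 -7.062] M [-0.303 -0.762 -0.007] w 43.59 yaw 2.0429530979378283
9.5833 [511.93  -19.854 116.533] F [ 6.091 -1.567 -7.302] M [-0.311 -0.815 -0.091] w 43.5 yaw 2.0429854541123547
9.75 [511.902 -19.353 116.522] F [ 4.986 -2.572 -7.197] M [-0.33  -0.8   -0.088] w 43.38 yaw 2.0429756486049495
```

```bash
python3 -c "
from h import *
cap('side','side3.png');cap('top','top3.png')
p=cv2.imread('pics/side3.png');cv2.imwrite('pics/s3z.png',cv2.resize(p[220:300,280:380],(750,600),interpolation=cv2.INTER_CUBIC))
p=cv2.imread('pics/top3.png');cv2.imwrite('pics/t3z.png',cv2.resize(p[220:300,250:410],(800,400),interpolation=cv2.INTER_CUBIC))"
```

```text
(no output)
```

View pics/s3z.png

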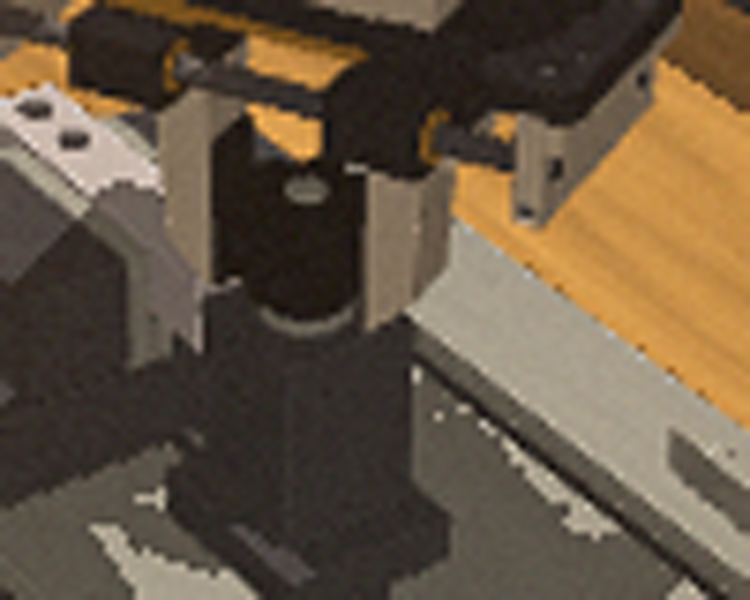

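View pics/t3z.png

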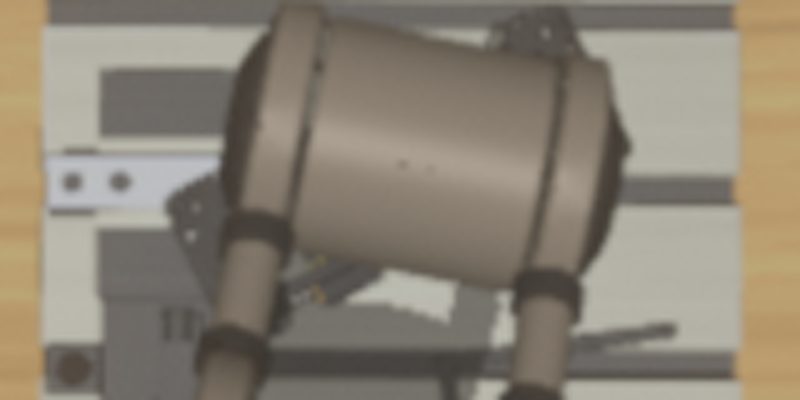

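The bar hasn't moved: its left end and holes are at the same pixels as before. The contact itself is hidden, so I'll continue in 0.4–0.5 mm steps on force.

```bash
python3 -m handwheel '[[[0,0.045,0.022,0],[0,0.0,0.0,0]]]' 0 >/dev/null; python3 st.py
python3 -m handwheel '[[[0,0.036,0.018,0],[0,0.0,0.0,0]]]' 0 >/dev/null; python3 st.py
```

```text
10.0167 [511.873 -18.842 116.513] F [ 5.839 -1.854 -7.654] M [-0.348 -0.785 -0.037] w 43.7 yaw 2.042945831434821
10.1833 [511.891 -18.445 116.52 ] F [ 4.683 -2.118 -7.887] M [-0.334 -0.836 -0.021] w 43.27 yaw 2.0429801803183136
```

```bash
python3 -m handwheel '[[[0,0.036,0.018,0],[0,0.0,0.0,0]]]' 0 >/dev/null; python3 st.py
```

```text
10.35 [511.864 -18.063 116.505] F [ 5.6   -2.694 -7.502] M [-0.323 -0.814 -0.031] w 43.18 yaw 2.0429884850059157
```

```bash
python3 -m handwheel '[[[0,0.036,0.018,0],[0,0.0,0.0,0]]]' 0 >/dev/null; python3 st.py
```

```text
10.5167 [511.876 -17.661 116.507] F [ 6.52  -1.629 -7.885] M [-0.283 -0.782 -0.032] w 43.1 yaw 2.042949784056044
```

```bash
python3 -m handwheel '[[[0,0.036,0.018,0],[0,0.0,0.0,0]]]' 0 >/dev/null; python3 st.py
```

```text
10.6833 [511.903 -17.352 116.506] F [ 6.043 -3.546 -7.528] M [-0.362 -0.804 -0.017] w 43.89 yaw 2.043027127247871
```

```bash
python3 -m handwheel '[[[0,0.036,0.018,0],[0,0.0,0.0,0]]]' 0 >/dev/null; python3 st.py
```

```text
10.85 [511.906 -17.311 116.531] F [ 5.569 -3.757 -7.446] M [-0.672 -0.754 -0.045] w 43.37 yaw 2.043082101816566
```

```bash
python3 -m handwheel '[[[0,0.036,0.018,0],[0,0.0,0.0,0]]]' 0 >/dev/null; python3 st.py
```

```text
11.0167 [511.924 -17.294 116.529] F [ 5.774 -6.321 -7.293] M [-0.938 -0.761  0.001] w 43.54 yaw 2.0431002547927615
```

```bash
python3 -m handwheel '[[[0,0.036,0.018,0],[0,0.0,0.0,0]]]' 0 >/dev/null; python3 st.py
```

```text
11.1833 [511.876 -17.273 116.504] F [ 4.293 -8.871 -7.237] M [-1.2   -0.754 -0.032] w 43.23 yaw 2.0430635321261876
```

Contact: y stalls at −17.3 and Fy climbs. I'll ease back one small step to reduce the preload, then tighten clockwise.

```bash
python3 -m handwheel '[[[0,-0.036,-0.018,0],[0,0.0,0.0,0]]]' 0 >/dev/null; python3 st.py
python3 -m handwheel '[[[0,0,0,0.1],[0,0,0,0.1],[0,0,0,0.1],[0,0,0,0]]]' 0 >/dev/null; python3 st.py
```

```text
11.35 [511.892 -17.295 116.513] F [ 5.241 -5.443 -7.471] M [-0.863 -0.815 -0.068] w 43.41 yaw 2.042937143272393
11.6833 [511.83  -17.102 116.535] F [ 5.386 -5.217 -7.009] M [-0.804 -0.77  -0.057] w 43.46 yaw 1.7375664491372182
```

```bash
python3 -m handwheel '[[[0,0,0,0.1],[0,0,0,0.1],[0,0,0,0]]]' 0 >/dev/null; python3 st.py
```

```text
11.9333 [511.823 -16.941 116.574] F [ 5.419 -4.253 -6.758] M [-0.692 -0.759 -0.274] w 43.51 yaw 1.5376013634884482
```

```bash
python3 -m handwheel '[[[0,0,0,0.04],[0,0,0,0.02],[0,0,0,0]]]' 0 >/dev/null; python3 st.py
```

```text
12.1833 [511.826 -16.917 116.614] F [ 4.645 -4.419 -7.002] M [-0.638 -0.767  0.026] w 43.6 yaw 1.4823458434960795
```

```bash
python3 -m handwheel '[[[0,0,0,0.04],[0,0,0,0],[0,0,0,0]]]' 0 >/dev/null; python3 st.py
```

```text
12.4333 [511.85  -16.877 116.675] F [ 5.019 -3.721 -6.726] M [-0.738 -0.727 -0.058] w 43.29 yaw 1.442813475763242
```

```bash
python3 -c "
from h import *
cap('wrist','w5.png');p=cv2.imread('pics/w5.png');cv2.imwrite('pics/w5z.png',cv2.resize(p[160:360,180:440],(780,600),interpolation=cv2.INTER_CUBIC))"; python3 st.py
```

```text
12.4833 [511.858 -16.882 116.675] F [ 5.032 -5.086 -5.585] M [-0.698 -0.7   -0.044] w 43.51 yaw 1.4429658851968488
```

View pics/w5z.png

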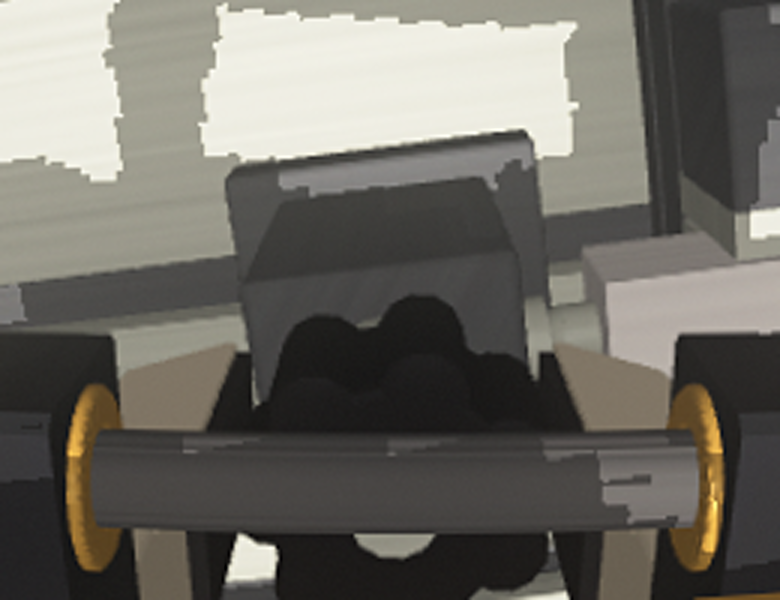

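There's no slip: the lobes have the same pixels relative to the pads, and the screw tip visibly meets the bar at crop (600,325). By the yaw, the knob is 0.12 rad above its starting angle, so I'll pinch it further and read the torque while it turns.

```bash
python3 -m handwheel '[[[0,0,0,0.03]]]' 0 >/dev/null; python3 st.py; python3 -m handwheel '[[[0,0,0,0.03]]]' 0 >/dev/null; python3 st.py
```

```text
12.5667 [511.824 -16.846 116.662] F [ 5.245 -3.5   -6.132] M [-0.605 -0.723  0.569] w 43.36 yaw 1.413963042385848
12.65 [511.861 -16.832 116.72 ] F [ 4.179 -2.901 -5.665] M [-0.575 -0.736  0.635] w 43.41 yaw 1.3830485760873696
```

The torque reads about 0.6 N m while still turning, and the yaw is 0.06 above the start, so the knob is firmly tight. I'll release and lift.

```bash
python3 -m handwheel '[[[0,0,0,0],[0,0,0,0],[0,0,0,0]]]' 0 >/dev/null; python3 st.py; python3 -m handwheel '[[[0,0,0,0],[0,0,0,0],[0,0,0,0],[0,0,0,0],[0,0,0,0],[0,0,0,0]]]' 1; python3 st.py
```

```text
12.9 [511.854 -16.843 116.714] F [ 4.815 -4.276 -5.658] M [-0.707 -0.746  0.122] w 43.38 yaw 1.3833495882931612
time: 13.4
tool_pos: [511.2, -16.7, 116.6]
tcp_rot: [2.163, 1.571, 1.977]
contact_force: [0.6, -0.7, 0.6]
grip_width: 79.0
13.4 [511.171 -16.687 116.594] F [ 0.617 -0.736  0.594] M [ 0.021 -0.002  0.042] w 78.97 yaw 1.383937648054711
```

```bash
python3 -m handwheel '[[[-2,0,0,0],[-3,0,0,0],[-3,0,0,0],[-3,0,0,0],[0,0,2.5,0],[0,0,2.5,0],[0,0,2.5,0],[0,0,0,0]]]' 1; python3 look.py w6.png
python3 -c "
from h import *
p=cv2.imread('pics/w6.png');cv2.imwrite('pics/w6z.png',cv2.resize(p[80:280,180:440],(780,600),interpolation=cv2.INTER_CUBIC))
cap('side','side6.png')"
```

```text
time: 14.07
tool_pos: [588.0, -31.7, 226.0]
tcp_rot: [0.055, 1.569, -0.132]
contact_force: [-2.2, -1.0, -0.4]
grip_width: 92.1
[588.   -31.69 226.  ] [-0.18  0.46  1.34  0.    1.34 -1.57]
{'fx': 371.64829954431775, 'fy': 371.64829954431775, 'cx': 311.1828754335996, 'cy': 242.20526569853797, 'position': array([520.78, -18.53, 382.95]), 'rotation': array([2.89, 0.  , 1.38])}
knob_grip 0.86 [313.1, 133.1] 224.0789 [508.44 -15.   135.  ]
knob_grip 0.36 [11.5, 155.9] 357.9536 [ 459.68 -265.8   135.  ]
stop_face 0.92 [339.5, 131.9] 263.158 [508.52   6.21  90.  ]
bar 0.77 [423.6, 119.6] 266.46118 [508.16  79.32  78.  ]
bar 0.58 [248.4, 258.6] 370.39032 [598.81 -88.63  78.  ]
stop 0.9 [314.3, 139.4] 225.04283 [509.1 -13.4  30. ]
stop 0.52 [425.8, 118.3] 265.9961 [505.56  97.14  30.  ]
```

View pics/w6.png

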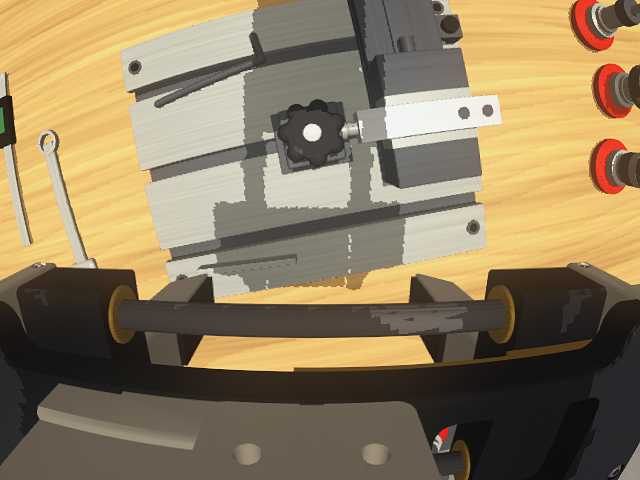

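View pics/w6z.png

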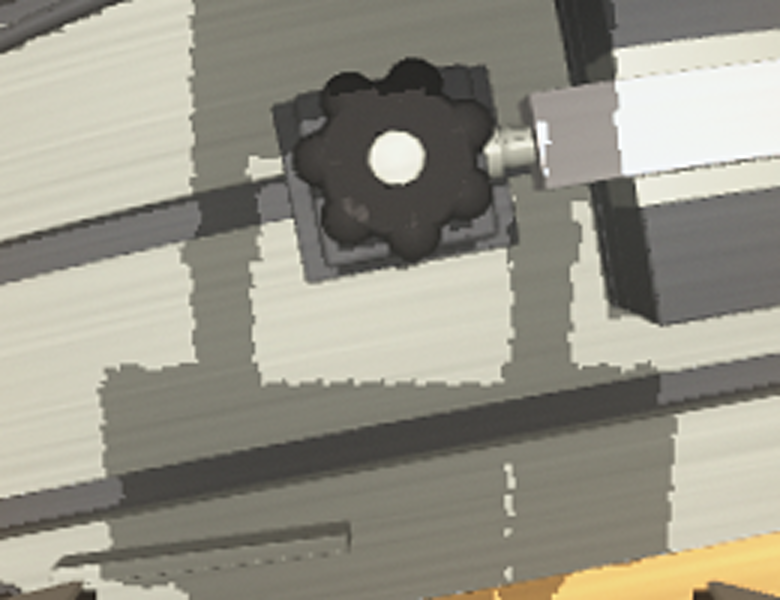

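View pics/side6.png

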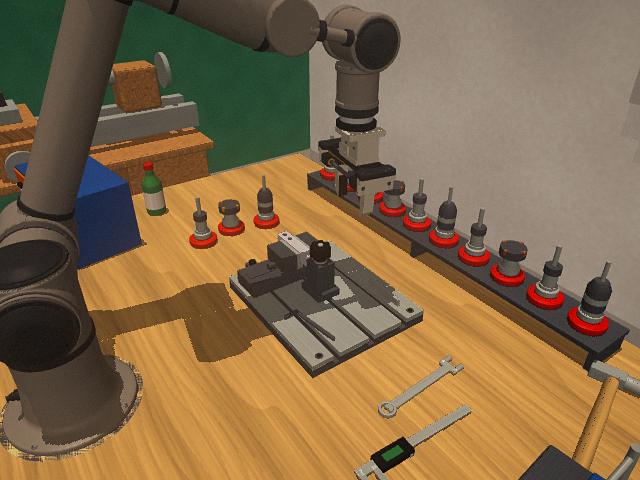

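The tip meets the bar end at crop (537,148), and the knob has a lobe at image left, as before. I'll do a final check that the bar hasn't shifted, then hand in.

```bash
python3 - <<'E'
from h import *
np.set_printoptions(precision=1,suppress=True)
for px in((501,122),(497,96)): print(atz('wrist',px,103))
print(atz('wrist',(312.5,132),149),[atz('wrist',(312.5+27*0,132),148)])
a,b=cv2.imread('pics/side0.png'),cv2.imread('pics/side6.png')
for n,s in(('bar far end',np.s_[228:248,278:300]),):
    print(n,cv2.absdiff(a[s],b[s]).mean())
    r=cv2.matchTemplate(b[218:258,268:310],a[s],cv2.TM_CCOEFF_NORMED);print(cv2.minMaxLoc(r)[1::2])
bot.close_job()
E
```

```text
[518.  139.3 103. ]
[496.3 139.5 103. ]
[507.7 -15.2 149. ] [array([507.7, -15.2, 148. ])]
bar far end 7.892424242424243
(0.9975761771202087, (10, 10))
the job is handed in; nothing more can be done
```

I handed the job in at about 14 s of the 45 s allowed, with the stop locked against the bar; it gave no verdict.

**What I did:**
- I gripped the star knob and turned it anticlockwise by 0.72 rad, which left it slack.
- I slid the stop about 109 mm along its slot. At contact, travel stalled and the push rose to about 9 N, including about 2 N of sliding friction. I then eased it to about 5 N.
- I turned the knob back until it resisted with about 0.6 N m, ending about 0.06 rad above its starting angle. That puts it between −0.02 and 0.10, under the 0.12 limit for firmly tight.
- I let go and lifted clear.

**Last checks:**
- **Grip:** The knob lobes kept the same place against the pads through most of the tightening. I did not compare them again after the last 0.06 rad, but the picture after release looked right.
- **Contact:** The picture after release shows the screw tip touching the bar end.
- **Bar position:** The side camera shows the far end of the bar at exactly its original pixels. The wrist camera put it at y = 139.4 mm, against 137.8 mm before. Over the same move it put the knob about 3 mm from its earlier x, so I take the difference as calibration error.
- **Other items:** Nothing else on the bench looked moved. I judged that by eye in the final pictures and did not measure it.

**Unexplained reading:** While sliding, I saw a steady side load of about 5–8 N from a small misalignment. It disappeared when I released the knob.

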